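Line up the floating nut with a drift and fit the stand's bolt

ROBOT

A 6-joint arm with a two-finger parallel gripper is mounted at the origin on the work surface. World frame = base frame: x ahead of the robot, y to its left, z up, the work surface at z = 0. Lengths are in mm, angles in rad, forces in N, time in s.
With the tool pointing down it reaches from about 325 to 875 mm from the base axis. Payload 4.4 kg.
Tool frame: the origin (TCP) lies on the centre line of the jaws, within the pads' length; the fingertips stand ahead of it and the grasp point (between the pads) lies 6 mm ahead of it (ctrl.tcp_to_tips is the z of the fingertips in the tool frame, in mm); z points along the fingers, y is the direction in which the jaws open and shut (so a half turn about z gives the same grasp; the last joint's range is limited). The gripper opens to 85 mm and grips with 20 to 120 N. Pads are 22 mm wide; open, the fingers measure 114 mm over their backs; the gripper's body (76 mm by 85 mm) begins 54 mm behind the grasp point. The pads swing forward as they close: fully open they stand 13 mm farther back than shut.
Start: joints at [-1.407, 0.207, 1.542, -0, 1.393, -0.15], TCP at [178.023, -546.75, 256.282] pointing down, gripper open.
Joint ranges: [-2.73, 2.73], [-0.86, 2.22], [0.23, 2.46], [-1.11, 4.25], [0.08, 2.63], [-2.82, 2.82]. Speed limits (rad/s): [2.79, 2.79, 3.14, 3.14, 3.14, 3.14].

INTERFACE

Orientations are given as a 3x3 rotation matrix whose columns are the frame's x, y, z axes.
In Python, from plant import ctrl, sensors, optics gives the robot as it stands. Calls block until the motion is done:
- ctrl.move_ptp(position, orientation): joint-space move of the TCP to a pose.
- ctrl.move_l(position, rot=None, vel=150, threshold=None): straight line of the TCP; rot=None keeps the orientation; vel is the mean speed in mm/s. With threshold (N) it stops when the force on the tool has changed by that much, and returns True; else False.
- ctrl.set_joints(angles): joint-space move.
- ctrl.gripper_to(opening, force=None): finger opening in mm; force is the grip in N (None keeps the last); returns when the fingers have stopped.
- ctrl.hold(seconds).
- ctrl.solve_ik(position, orientation): joint angles nearest the present ones, or None.
- sensors.read_state(): the state.
- optics.grab_frame(name): name is "scene" or "top" or "wrist"; returns (picture, depth): 420x560x3 uint8, red, green, blue; 420x560 float32, mm along the optical axis (not along the pixel's ray), 0 where there is no reading.
- optics.camera_params(name): a dict with "mtx" (3x3 intrinsics, pixels), "R" (3x3) and "t" (3): a world point X has camera coordinates R X + t; the wrist camera has in their place "T_tool_cam" (4x4, takes a point from camera to tool coordinates, whose origin is the TCP and whose axes are the flange's). Camera axes: x right, y down, z forward; pixel columns grow to the right and rows downward; lengths in mm; the calibration is good to about 2 mm. A picture is of the moment at which its call begins: read the wrist's pose just before it. camera_params takes no time and is no camera call.
A pose or a line that the arm cannot do raises ctrl.MotionError and nothing moves.
- ctrl.finish_job(): hands the job in, once; it reports no verdict.
The state is a dict: "t": time; "q": joint angles; "qvel": joint speeds; "tau": joint torques, N m; "eef_pos": TCP position; "eef_rot": TCP orientation; "force": force on the tool from outside, world axes, zero at the start; "wrist_torque": the same for the moment, N m; "grip_width": finger opening in mm.
Only numpy, scipy, OpenCV 4.12 (cv2) and the standard library are available. Lean on these libraries where they do the work, as an engineer would, in place of code of your own. Each camera call takes 0.05 s, during which the arm holds its last target. There are 200 camera calls.

TASK

The loose nut plate under the scanner stand's foot plate has slipped sideways and no longer lines up with the empty bolt hole. Take the tapered drift, feel through the hole for the nut plate's hole, and press the drift down until its collar rests on the foot plate, so that the holes are in line; then stand the drift back fully in a hole of the rack and put the large hex bolt into the lined-up hole, fully home with its flange flat on the plate, and let go. Leave the small bolt and everything else on the bench as they are.

Things in the scene. Friction and masses are not known exactly. Their poses are not given: they have to be found in the camera images.
- drift: tapered steel drift, upright in one of the rack's holes, collar on the rack's top. Origin: centre of the collar's underside, z up. Below: parallel shank 15.5 mm thick for 18 mm, then a straight taper over 32 mm to a blunt 4.4 mm tip, 50 mm below the origin. Above: round collar 26 mm wide, 6 mm thick, then a square handle 20 x 20 mm, 50 mm tall (z 6 to 56 mm), flats facing its own x and y. About 0.16 kg
- bolt: large steel hex bolt, standing upright in another hole of the rack. Origin at the centre of its flange's underside, z up. Below: plain shank 14 mm thick (no thread, it simply drops in), 40 mm long, the last 5 mm tapering to 9 mm. Above: round flange 27 mm wide, 3 mm thick, then a hexagonal head 19 mm across flats, 26 mm tall (z 3 to 29 mm), one pair of flats facing the bolt's own x. About 0.09 kg
- small_bolt: small bolt in the remaining rack hole, not for this job: head 12 mm across flats, 16 mm tall over a 25 mm flange. Origin at its flange's underside
- rack: fixed grey rack block 60 (x) x 210 (y) x 58 (z) mm, origin at the centre of its underside; three upright round holes 18 mm wide, 54 mm deep, in a row along its y, 75 mm apart. The bolts and the drift stand in them in any order
- rack_hole0 (a point): centre of the mouth of the rack's hole at its y = -75 mm, on the rack's top
- rack_hole1 (a point): centre of the mouth of the rack's hole at its y = 0 mm, on the rack's top
- rack_hole2 (a point): centre of the mouth of the rack's hole at its y = 75 mm, on the rack's top
- foot: scanner stand base, fixed: box 110 (x) x 176 (y) x 60 (z) mm, origin at the centre of its underside, its top is the 8 mm aluminium foot plate. On the plate: the stand's empty socket tube (42 mm wide, 30 mm tall, at y = +58 mm) and a fitted low bolt (8 mm tall, 24 mm wide, at x = -35, y = +18 mm).
- bolt_hole (a point): centre of the empty bolt hole in the foot plate, at the plate's top face (60 mm above the bench, at the base's y = -46 mm); round, 17 mm wide, goes down through the 8 mm plate
- nut_level (a point): point on the empty bolt hole's axis, 9 mm below the foot plate's top: the level of the hidden nut plate's top. That plate is 11 mm thick with a round 17 mm through hole; it starts with its hole 10 to 11 mm off this point, in an unknown direction (this point does not show it), slides level any way when pushed with 5 to 7 N and stays where left. Free space below it, down to 4 mm over the bench
- cup: bystander, leave alone: white plastic cup, 66 mm wide, 75 mm tall; origin under its centre
- cassette_a: bystander, leave alone: white plastic specimen cassette lying flat, 40 x 28 x 6 mm; origin under its centre
- cassette_b: bystander, leave alone: white plastic specimen cassette lying flat, 40 x 28 x 6 mm; origin under its centre
- jar: bystander, leave alone: small amber jar, 48 mm wide, 62 mm tall; origin under its centre
- marker: bystander, leave alone: marker pen lying down, 105 mm long along its x, 15 mm thick; origin under its centre
- carton: bystander, leave alone: closed cardboard carton 70 x 110 x 50 mm; origin under its centre
- washer: bystander, leave alone: loose steel ring lying flat, 32 mm wide, 5 mm thick; origin under its centre

How it is judged (in metres and radians):
On the way:
1. the drift is pressed home through both holes, its collar on the foot plate (z of drift in the frame of bolt_hole below 0.003 m and horizontal distance between drift and bolt_hole below 0.003 m and angle between drift's own z axis and vertical below 0.08 rad), for 0.2 s.
At the end, for the whole second after the job is handed in: The large bolt stands upright (within 0.06 rad) in the foot plate's bolt hole, its flange within 2.5 mm of the plate's top and within 3 mm of the hole's centre; the drift stands upright (within 0.12 rad) in a hole of the rack, its collar within 4 mm of the rack's top; both released and at rest (z of bolt in the frame of bolt_hole below 0.0025 m and horizontal distance between bolt and bolt_hole below 0.003 m and angle between bolt's own z axis and vertical below 0.06 rad and z of drift in the frame of rack_hole1 below 0.004 m and x of drift in the frame of rack between -0.03 and 0.03 m and y of drift in the frame of rack between -0.1 and 0.1 m and angle between drift's own z axis and vertical below 0.12 rad and linear speed of each of bolt, drift below 0.02 m/s); the robot touches nothing.
It fails at once if a bystander was moved more than 20 mm (distance of any of cup, cassette_a, cassette_b, jar, marker, carton, washer from where it was at the start of the episode above 0.02 m).
It fails at once if the small bolt was moved more than 20 mm (distance of small_bolt from where it was at the start of the episode above 0.02 m).
It also fails if it takes over 72 s, if anything falls off the work surface, if the arm or the gripper's body presses on something with over 40 N, if the wrist force passes 120 N, or if a joint passes its speed limit or range.

## Working session

There is one attempt and no reset: what is moved stays moved. The work goes in short steps, each a Python script; the robot and the scene stay as the last script left them, time stands still between calls to the robot, and variables do not carry over. Pictures are saved under pics/ and viewed, about 8 in all and at most 12, crops included, and the job is handed in when it is done.

```bash
ls; mkdir -p pics
python3 - <<'E'
from plant import ctrl,sensors,optics
import cv2,numpy as np
for n in("top","scene"):
    p,d=optics.grab_frame(n); cv2.imwrite(f"pics/{n}0.png",p[:,:,::-1]); np.savez(f"{n}0.npz",p=p,d=d)
    c=optics.camera_params(n); print(n,c)
c=optics.camera_params("wrist");print(c)
s=sensors.read_state();print(s['t'],s['eef_rot'],ctrl.tcp_to_tips)
E
```

```text
pics
top {'mtx': array([[413.4644093 ,   0.        , 282.20991811],
       [  0.        , 413.4644093 , 204.20412324],
       [  0.        ,   0.        ,   1.        ]]), 'R': array([[ 0.01346255, -0.99974277,  0.01825236],
       [-0.98080461, -0.01675436, -0.19427198],
       [ 0.19452781, -0.0152866 , -0.98077788]]), 't': array([ -6.91400297, 570.82637614, 858.84919553])}
scene {'mtx': array([[547.01160977,   0.        , 284.4705368 ],
       [  0.        , 547.01160977, 211.4445678 ],
       [  0.        ,   0.        ,   1.        ]]), 'R': array([[ 0.02973407,  0.99955511, -0.00233897],
       [ 0.72557403, -0.02319322, -0.68775315],
       [-0.68750142,  0.01875261, -0.72594086]]), 't': array([  -8.45104127, -358.38312449, 2020.83960523])}
{'mtx': array([[334.44938459,   0.        , 277.7197287 ],
       [  0.        , 334.44938459, 213.07593521],
       [  0.        ,   0.        ,   1.        ]]), 'T_tool_cam': array([[ 1.17630195e-04, -9.53552487e-01, -3.01226893e-01,
         7.78357097e+01],
       [ 9.99999925e-01,  2.23353942e-04, -3.16537211e-04,
         1.55980561e-01],
       [ 3.69115059e-04, -3.01226833e-01,  9.53552441e-01,
        -1.18090052e+02],
       [ 0.00000000e+00,  0.00000000e+00,  0.00000000e+00,
         1.00000000e+00]])}
0.1 [[ 9.50860169e-01  3.09620450e-01 -3.41537611e-04]
 [ 3.09620463e-01 -9.50857879e-01  2.11276637e-03]
 [ 3.29401946e-04 -2.11469242e-03 -9.99997710e-01]] 25.0
```

View pics/top0.png

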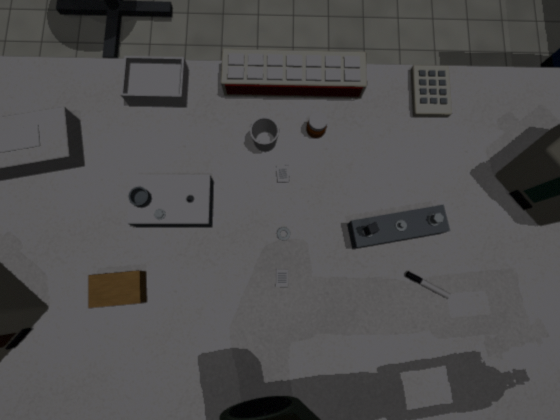

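View pics/scene0.png

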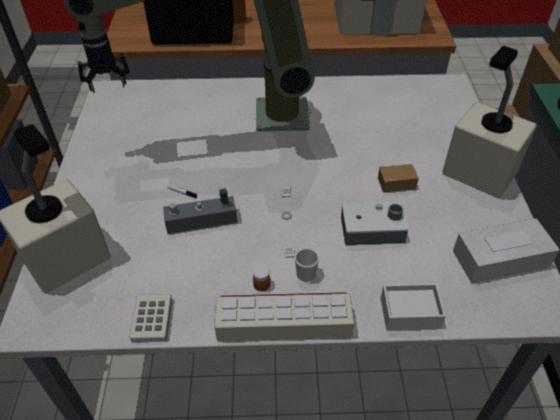

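Top view: the rack spans about (350–447, 205–245), with the drift at (370,229) and bolts at (402,225) and (437,217). The foot is at (130–210, 175–225), with its empty hole at about (190,199). Next I cast rays and take wrist looks.

```bash
cat > h.py <<'E'
from plant import ctrl,sensors,optics
import cv2,numpy as np
def ray(c,uv,z,T=None):
    """pixel -> world point on plane z; T = world pose of wrist camera (R,o)"""
    v=np.linalg.solve(c['mtx'],[uv[0],uv[1],1.])
    if T is None: R=c['R'].T; o=-R@c['t']
    else: R,o=T
    w=R@v; return o+w*(z-o[2])/w[2]
def wpose():
    s=sensors.read_state(); M=optics.camera_params("wrist")['T_tool_cam']
    return s['eef_rot']@M[:3,:3], s['eef_rot']@M[:3,3]+s['eef_pos']
def rot(a):
    """tool down, tool x at world yaw a"""
    c,s=np.cos(a),np.sin(a); return np.array([[c,s,0],[s,-c,0],[0,0,-1.]])
def look(name):
    T=wpose(); p,d=optics.grab_frame("wrist"); cv2.imwrite(f"pics/{name}.png",p[:,:,::-1]); np.savez(name+".npz",p=p,d=d,R=T[0],o=T[1]); return p,d,T
def st():
    s=sensors.read_state(); return np.round(s['t'],2),np.round(s['eef_pos'],1),np.round(s['force'],1),np.round(s['grip_width'],1)
E
python3 - <<'E'
from h import *
c=optics.camera_params("top")
for n,uv,z in [("d",(370,228),90),("b1",(402,225),80),("b2",(437,217),80),("hole",(190,199),60),("tube",(140,197),90)]: print(n,ray(c,uv,z).round(1))
D=np.load("top0.npz")['d']
# rack / foot top points by depth
v,u=np.mgrid[0:420,0:560]; R=c['R'].T;o=-R@c['t']
P=np.stack([u,v,np.ones_like(u)],-1)@np.linalg.inv(c['mtx']).T*D[...,None]@R.T+o
for n,(a,b,e,f),zz in [("rack",(340,460,195,255),58),("foot",(120,220,165,235),60)]:
    Q=P[e:f,a:b].reshape(-1,3); Q=Q[abs(Q[:,2]-zz)<9]; print(n,len(Q),np.median(Q[:,2]),cv2.minAreaRect(Q[:,:2].astype(np.float32)))
# above rack
for p,a in [((395,-175,300),None)]:
  pass
E
```

```text
d [ 516.  -183.9   90. ]
b1 [ 525.1 -255.3   80. ]
b2 [ 543.7 -331.9   80. ]
hole [578.3 204.8  60. ]
tube [574.6 304.4  90. ]
rack 2323 58.019221734093435 ((527.5264282226562, -259.1552734375), (60.24700164794922, 210.7994842529297), 10.727652549743652)
foot 3713 59.926072852752554 ((577.7828979492188, 251.25823974609375), (109.89918518066406, 177.370361328125), 0.8509728312492371)
```

Run:
```python
from h import *
ctrl.move_ptp([520,-255,200],rot(0.19)); print(st())
look("w1")
```

```text
(np.float64(1.76), array([ 519.7, -256. ,  200.2]), array([ 0.4, -0.3,  0.7]), np.float64(85.3))
```

View pics/w1.png

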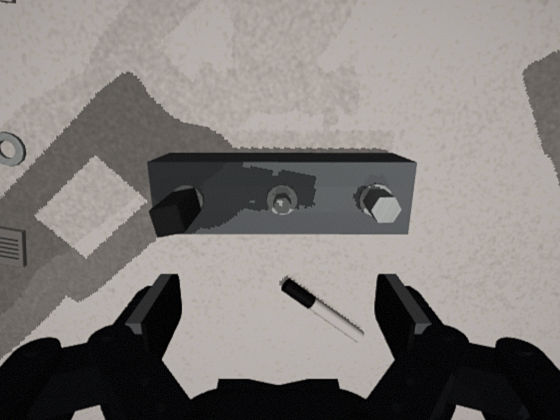

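The drift is on the left (about 175,212), the small bolt in the middle (282,201) and the large bolt on the right (384,204). I get yaw and centre from the depth of the top faces.

```bash
cat >> h.py <<'E'
def cloud(d,T):
    c=optics.camera_params("wrist"); v,u=np.mgrid[0:420,0:560]
    return np.stack([u,v,np.ones_like(u)],-1)@np.linalg.inv(c['mtx']).T*d[...,None]@T[0].T+T[1]
def topface(P,xy,z0,z1,r=40):
    m=(abs(P[...,2]-(z0+z1)/2)<(z1-z0)/2)&(np.hypot(P[...,0]-xy[0],P[...,1]-xy[1])<r)
    Q=P[m]; return len(Q),np.median(Q[:,2]).round(1),cv2.minAreaRect(Q[:,:2].astype(np.float32)),m
E
python3 - <<'E'
from h import *
f=np.load("w1.npz"); P=cloud(f['d'],(f['R'],f['o']))
for n,xy,a,b in [("d",(514,-185),110,118),("b",(541,-333),84,91),("rack",(527,-259),54,62)]:
    r=topface(P,xy,a,b,200 if n=="rack" else 40); print(n,r[:3])
    if n=="b":
        c,_=cv2.findContours(r[3].astype(np.uint8),0,1); k=max(c,key=cv2.contourArea); print(cv2.approxPolyDP(k,3,True)[:,0].tolist())
        q=[P[v,u,:2].round(1).tolist() for u,v in cv2.approxPolyDP(k,3,True)[:,0]];print(q)
E
```

```text
d (949, np.float64(114.3), ((513.9015502929688, -184.27777099609375), (20.447111129760742, 20.22215461730957), 20.505428314208984))
b (623, np.float64(87.4), ((541.6222534179688, -331.0620422363281), (19.06854248046875, 21.277013778686523), 11.835904121398926))
[[394, 197], [375, 200], [370, 210], [377, 222], [394, 220], [400, 211]]
[[552.0, -334.3], [546.6, -322.7], [538.9, -320.8], [531.4, -327.7], [535.3, -339.3], [542.8, -341.4]]
rack (15862, np.float64(58.6), ((527.3361206054688, -257.7496337890625), (60.924556732177734, 210.6143798828125), 10.789667129516602))
```

Run:
```python
from h import *
a=0.358; R=rot(a); x,y=513.7,-184.5
ctrl.gripper_to(50,100)
ctrl.move_ptp([x,y,155],R); ctrl.move_l([x,y,93],vel=120,threshold=10)
ctrl.gripper_to(10,110); print(st())
ctrl.hold(.1);print(st())
ctrl.move_l([x,y,160],vel=120); print(st())
s=sensors.read_state(); print(s['eef_rot'].round(3))
# go to viewing pose next to the foot hole: tool set back in -tool x
ctrl.move_ptp([578-70,205-20,175],R); ctrl.hold(.15); look("w2"); print(st(), s['q'].round(2))
```

```text
(np.float64(3.73), array([ 514.6, -184.9,   94.4]), array([0.1, 0.6, 5.7]), np.float64(18.9))
(np.float64(3.83), array([ 514.6, -184.9,   94.4]), array([-0.7,  0.3,  7.3]), np.float64(19.0))
(np.float64(4.54), array([ 512.9, -184.1,  159. ]), array([ 0.2,  0.7, -2.8]), np.float64(18.5))
[[ 0.937  0.35  -0.002]
 [ 0.35  -0.937  0.001]
 [-0.001 -0.001 -1.   ]]
(np.float64(6.12), array([508.4, 183.9, 174.9]), array([-0.4,  0.1, -1.5]), np.float64(18.6)) [-0.5   0.25  1.71 -0.    1.19  0.71]
```

View pics/w2.png

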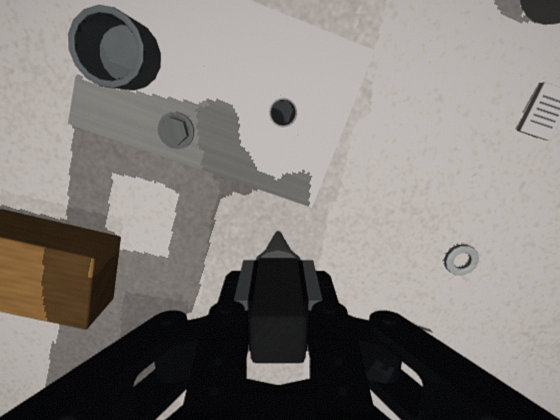

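The hole is at (284,112) and the drift tip at (278,234). I zoom in on the hole with stretched contrast, since the nut plate may be visible.

Run:
```python
from h import *
s=sensors.read_state()
# camera nearer: keep drift tip (TCP z-~?) clear, hole straight-ish below camera
R=rot(0.358); tx=R[:,0]
p=np.array([578.3,205.0,0])-58*tx; p[2]=128
ctrl.move_l(p.tolist(),vel=150); ctrl.hold(.15); P,d,T=look("w3")
c=optics.camera_params("wrist"); h=np.array([578.3,205.0,60]); q=c['mtx']@(T[0].T@(h-T[1])); u,v=(q[:2]/q[2]).astype(int); print(u,v,q[2],st())
u=min(max(u,30),530);v=min(max(v,30),390)
k=P[v-30:v+30,u-30:u+30].astype(float); dd=d[v-30:v+30,u-30:u+30]
g=255*np.clip(k/k.max(),0,1)**.4
W=np.array((cv2.resize(g.astype(np.uint8),(480,480),interpolation=0)))[:,:,::-1]
cv2.imwrite("pics/w3c.png",W); Z=cloud(d,T)[...,2]; print(Z[v-18:v+20:3,u-18:u+20:3].round(0).astype(int))
```

```text
278 139 181.02449454865408 (np.float64(6.81), array([521.4, 184.2, 127. ]), array([-5.6, -0.3, -4.5]), np.float64(18.9))
[[60 62 61 60 60 51 52 58 61 61 60 60 60]
 [61 60 59 52 52 52 52 52 51 59 60 60 59]
 [60 60 52 50 51 51 51 51 52 52 59 60 61]
 [60 51 52 52 51 51 51 52 53 52 51 61 61]
 [61  5  8  4 51 51 51 52 50 52 52 60 60]
 [60 11 10  5  5 51 52 51 52 52 52 60 61]
 [59 10 11  9  5  4 51 51 51 52 52 60 60]
 [60 11 10  4  4  4 51 51 53 51 51 61 61]
 [60 59  3  6  4  5 51 50 52 50 59 60 60]
 [60 61 58  5  5  4 51 52 52 58 61 61 61]
 [62 60 61 60 54 53 54 57 59 60 60 61 60]
 [60 62 60 61 60 59 61 61 60 60 61 60 61]
 [60 61 59 61 62 61 60 60 60 60 60 60 59]]
```

View pics/w3c.png

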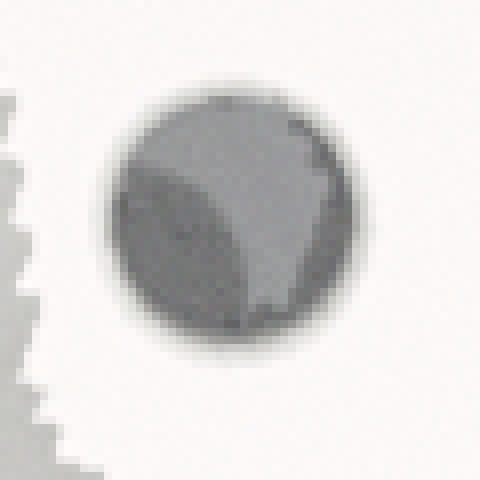

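The nut plate's hole shows clearly, as a dark lens at the lower left of the bolt hole. I fit both circles.

```bash
cat >> h.py <<'E'
from scipy.optimize import least_squares
def fitc(p,r,x0): return least_squares(lambda c:np.hypot(p[:,0]-c[0],p[:,1]-c[1])-r,x0,loss='soft_l1',f_scale=.3)
def holes(d,T,h=(578.3,205.)):
    c=optics.camera_params("wrist"); C=cloud(d,T); Z=C[...,2]
    near=(np.hypot(C[...,0]-h[0],C[...,1]-h[1])<40)
    inside=((Z<56)&near).astype(np.uint8)
    k,_=cv2.findContours(inside,cv2.RETR_EXTERNAL,cv2.CHAIN_APPROX_NONE)
    k=min([q for q in k if 200<cv2.contourArea(q)<1500],key=lambda q:np.hypot(*(np.array(ray(c,q[:,0].mean(0),60,T)[:2])-h)))
    (u,v),r=cv2.minEnclosingCircle(k); pts=np.array([ray(c,q,60,T)[:2] for q in k[:,0]])
    f=least_squares(lambda x:np.hypot(pts[:,0]-x[0],pts[:,1]-x[1])-x[2],[*h,8.5],loss='soft_l1',f_scale=.3).x
    m=np.zeros_like(inside); cv2.drawContours(m,[k],-1,1,-1)
    deep=((Z<30)&(m>0)).astype(np.uint8); lvl=((abs(Z-51)<4)&(m>0)).astype(np.uint8)
    core=cv2.erode(m,np.ones((5,5)))
    e=np.argwhere((deep>0)&(cv2.dilate(lvl,np.ones((3,3)))>0)&(core>0))
    n=np.array([ray(c,(b,a),51,T)[:2] for a,b in e])
    D=np.array([ray(c,(b,a),51,T)[:2] for a,b in np.argwhere(deep>0)]).mean(0)
    w=D-f[:2]; w/=np.hypot(*w)
    g=fitc(n,8.5,f[:2]+10.5*w); return f,g.x,len(n),np.sqrt(g.cost*2/len(n))
E
python3 - <<'E'
from h import *
f=np.load("w3.npz"); T=(f['R'],f['o']); F,g,n,e=holes(f['d'],T); print(F,g,n,e,np.hypot(*(g-F[:2])),g-F[:2])
# drift tip in w2 image vs tcp
f=np.load("w2.npz"); c=optics.camera_params("wrist"); M=c['T_tool_cam']
v=M[:3,:3]@np.linalg.solve(c['mtx'],[278,233,1]); o=M[:3,3]
for z in (80-2+6-3,): print("tip tool-frame at z",z,(o+v*(z-o[2])/v[2]).round(1))
E
```

```text
[579.67166601 206.69718184   7.99532108] [570.77190584 212.56604985] 27 0.19245858524046597 10.660644573758722 [-8.89976017  5.86886801]
tip tool-frame at z 81 [ 1.6  0.3 81. ]
```

```bash
cat >> h.py <<'E'
from scipy.spatial.transform import Rotation as Ro
w=np.array([-.835,.55,0]); w/=np.linalg.norm(w)
TT=np.array([-.5,0,86.4])
def pose(tip,th,a=0.358):
    k=np.cross([0,0,-1.],w); R=Ro.from_rotvec(k*th).as_matrix()@rot(a); return np.asarray(tip,float)-R@TT,R
def tipnow(): s=sensors.read_state(); return (s['eef_pos']+s['eef_rot']@TT).round(2)
E
python3 - <<'E'
from h import *
print(st()); ctrl.hold(.4); print(st())
_,d,T=look("w4"); F,g,n,e=holes(d,T); print(F,g,e,g-F[:2])
H=np.array([*F[:2],60.])
p,R=pose(H+5.3*w+[0,0,12],.175); ctrl.move_ptp(p,R)
for _ in range(3): print(st(),tipnow()-H); ctrl.hold(.25)
E
```

```text
(np.float64(6.81), array([521.4, 184.2, 127. ]), array([-5.6, -0.3, -4.5]), np.float64(18.9))
(np.float64(7.21), array([521.4, 184.2, 127.1]), array([-4.6, -0.1, -3.5]), np.float64(18.8))
[579.65357537 206.70309577   7.99292188] [570.77118273 212.62935035] 0.18584032431636013 [-8.88239264  5.92625458]
(np.float64(7.65), array([592. , 201. , 159.1]), array([-0.2, -0.6, -1.9]), np.float64(18.8)) [-0.08357537  2.40690423 13.95      ]
(np.float64(7.9), array([587.4, 201.7, 157. ]), array([ 0. , -0.2, -2.4]), np.float64(19.0)) [-5.32357537  3.05690423 11.95      ]
(np.float64(8.15), array([587.9, 201.7, 157.1]), array([ 0.5, -0.8, -2.6]), np.float64(18.8)) [-4.81357537  3.06690423 12.03      ]
```

The earlier close view brushed the drift against the foot's edge at about 5 N, so I check the tip position in the hand before going in.

Run:
```python
from h import *
ctrl.hold(.2); P,d,T=look("w5"); Q=cv2.imread("pics/w2.png")
W=np.hstack([cv2.resize(q[180:300,220:340],(390,390),interpolation=0) for q in (Q,P[:,:,::-1])]); cv2.imwrite("pics/w5c.png",np.clip(W*1.8,0,255))
print(st())
```

```text
(np.float64(8.65), array([588.3, 201.5, 157. ]), array([-0.3, -0.6, -1.2]), np.float64(18.7))[ WARN:0@2.187] global loadsave.cpp:1063 imwrite_ Unsupported depth image for selected encoder is fallbacked to CV_8U.
```

View pics/w5c.png

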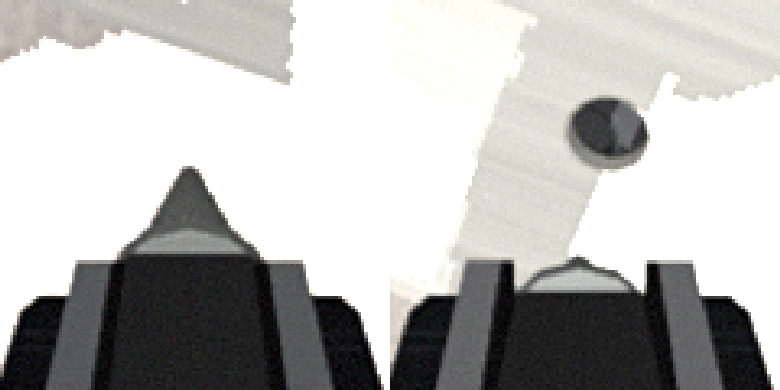

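The drift swung about the jaw axis: the tip row went from 231 to about 260. I'll compute the swing, tilt the tool to compensate, set the drift back in its rack hole and regrasp. Afterwards I'll turn the tool so the nut push runs along the jaw axis.

```bash
cat >> h.py <<'E'
def tip_tool(phi,piv=6.,L=80.4,x0=-.5): return np.array([x0-L*np.sin(phi),0,piv+L*np.cos(phi)])
def proj(pt):
    c=optics.camera_params("wrist"); M=c['T_tool_cam']; q=c['mtx']@(M[:3,:3].T@(pt-M[:3,3])); return q[:2]/q[2]
E
python3 - <<'E'
from h import *
from scipy.optimize import brentq
print(proj(tip_tool(0)))
phi=brentq(lambda f:proj(tip_tool(f))[1]-260.5,-.1,.8); print("phi",phi,tip_tool(phi))
# check tool tilt that brings drift axis vertical: rotate about tool y
a=.358; 
for sg in (1,-1):
    R=rot(a)@Ro.from_rotvec([0,sg*phi,0]).as_matrix(); ax=R@np.array([-np.sin(phi),0,np.cos(phi)]); print(sg,ax.round(3))
    if ax[2]<-.999:
        H=np.array([513.5,-184.6,58]); t=tip_tool(phi)
        p0=H+[0,0,40]-R@t; p1=H+[0,0,-45]-R@t; print(p0,p1,ctrl.solve_ik(p0,R),ctrl.solve_ik(p1,R))
E
```

```text
[277.62741542 232.9804486 ]
phi 0.23468892324612808 [-19.19625199   0.          84.1959728 ]
1 [ 0.  0. -1.]
[ 512.64867852 -184.91849742  184.35179058] [ 512.64867852 -184.91849742   99.35179058] [-0.60965379  0.12149789  1.81600423  0.2189561   1.0794105   0.51157646] [-0.60965379  0.2469122   1.87433285  0.24686986  0.90058489  0.46091394]
-1 [-0.424 -0.158 -0.892]
```

Run:
```python
from h import *
phi=.2347; a=.358; R=rot(a)@Ro.from_rotvec([0,phi,0]).as_matrix(); t=tip_tool(phi)
s=sensors.read_state(); q=s['eef_pos']+[0,0,40]; ctrl.move_l(q,vel=200)
H=np.array([513.5,-184.6,58]); p0=H+[0,0,25]-R@t
ctrl.move_ptp(p0,R); ctrl.hold(.3); e=sensors.read_state()['eef_pos']-p0; print(e.round(2),st())
p0-=[e[0],e[1],0]
ctrl.move_l(p0,vel=50); 
r=ctrl.move_l(p0-[0,0,25+49],vel=70,threshold=12); print(r,st()); ctrl.hold(.2); print(st())
```

```text
[0.41 0.57 0.06] (np.float64(10.77), array([ 513.1, -184.3,  169.4]), array([ 0.3, -0.3, -1.8]), np.float64(18.9))
False (np.float64(12.22), array([ 512.7, -185. ,   95.2]), array([ 5.4,  3.9, -4.9]), np.float64(19.2))
(np.float64(12.42), array([ 512.7, -185. ,   95.3]), array([ 5.3,  3.5, -4.7]), np.float64(18.8))
```

Run:
```python
from h import *
a=.358; ctrl.gripper_to(45); p=sensors.read_state()['eef_pos']; R=sensors.read_state()['eef_rot']
ctrl.move_l(p-60*R[:,2],vel=150)
ctrl.move_ptp([513.7,-184.5,160],rot(a)); ctrl.hold(.2); P,d,T=look("w6"); C=cloud(d,T)
try: r=topface(C,(514,-185),108,119); print(r[:3])
except Exception as ex: print(ex)
print(st())
```

```text
(1368, np.float64(114.2), ((513.0320434570312, -184.4524688720703), (20.517547607421875, 19.800832748413086), 21.188861846923828))
(np.float64(13.94), array([ 512.2, -184.5,  158.9]), array([ 0.5, -0.1,  0.6]), np.float64(45.2))
```

Run:
```python
from h import *
a=.37; R=rot(a); x,y=513.0,-184.5
ctrl.move_l([x,y,158],R,vel=100)
ctrl.move_l([x,y,93],vel=120); ctrl.gripper_to(10,120); ctrl.hold(.2)
s=sensors.read_state(); dx=(np.array([513.03,-184.45])-s['eef_pos'][:2])@R[:2,0]; print(st(),"dx",dx, "zo",s['eef_pos'][2]-58)
ctrl.move_l([x,y,170],vel=150)
a2=.988; R2=rot(a2); H=np.array([579.65,206.7,60])
p=H+[0,0,130]-25*R2[:,0]; ctrl.move_ptp(p,R2); ctrl.hold(.3)
P,d,T=look("w7"); print(st(),sensors.read_state()['q'].round(2))
F,g,n,e=holes(d,T); print(F,g,n,e,g-F[:2])
# tip row: lowest dark column above fingers near u=278
m=P[150:330,268:290].mean((1,2)); print(proj(tip_tool(0,x0=dx)),[int(v) for v in m[60:110]])
cv2.imwrite("pics/w7c.png",cv2.resize(P[100:300,200:360,::-1],(640,800))[:600])
```

```text
(np.float64(15.43), array([ 514.1, -184.9,   94.5]), array([0.1, 0.8, 5.8]), np.float64(18.6)) dx -0.7985604092825823 zo 36.45465807683023
(np.float64(17.85), array([566.1, 185.1, 190. ]), array([-0. ,  0.3, -1.6]), np.float64(18.6)) [ 0.17  0.31  1.56 -0.    1.28  0.75]
[579.64096313 206.87544598   7.78677007] [571.09492612 213.56410344] 12 0.21981185905580328 [-8.54603701  6.68865746]
[276.89207099 233.24364321] [182, 183, 183, 182, 183, 182, 182, 183, 182, 183, 183, 182, 182, 183, 183, 183, 182, 182, 183, 183, 183, 175, 154, 141, 134, 126, 117, 109, 103, 96, 88, 81, 74, 67, 61, 57, 51, 47, 45, 45, 46, 54, 68, 77, 79, 77, 78, 81, 61, 18]
```

View pics/w7c.png

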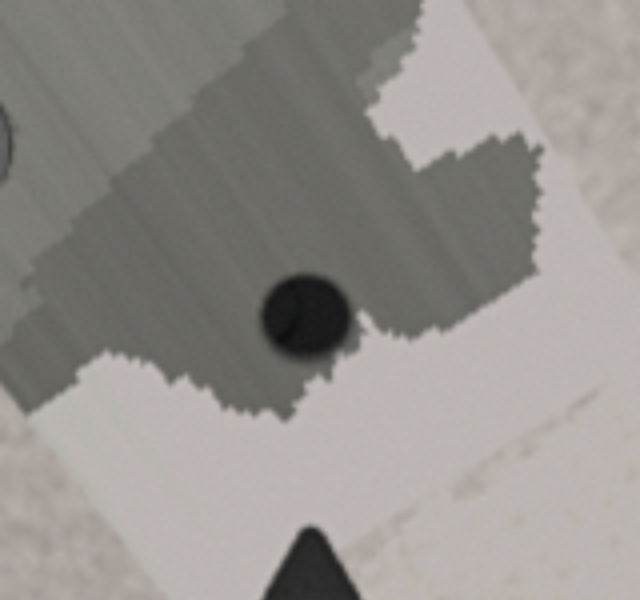

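The tip is back where a vertical drift should show (row about 231–233), and the hole measurement repeats at (579.6,206.8). Now the tilted entry.

```bash
cat >> h.py <<'E'
TT=np.array([-.7,0,86.45]); H=np.array([579.64,206.8,60.])
E
python3 - <<'E'
from h import *
import h
p,R=pose(H+5.2*w+[0,0,14],.175,.988); ctrl.move_ptp(p,R); ctrl.hold(.35)
e=(tipnow()-H-5.2*w); print(e); off=np.array([e[0],e[1],0])
p,R=pose(H+5.2*w+[0,0,3]-off,.175,.988); ctrl.move_l(p,R,vel=40); ctrl.hold(.2); print(tipnow()-H-5.2*w,st())
p,R=pose(H+5.2*w+[0,0,-14]-off,.175,.988); r=ctrl.move_l(p,R,vel=30,threshold=10); print(r,tipnow()-H,st())
E
```

```text
[ 1.26259715  0.57960667 17.9       ]
[-1.10740285 -0.57039333  2.99      ] (np.float64(19.11), array([587.1, 201.4, 148.1]), array([ 0.3,  0.3, -2.1]), np.float64(18.5))
False [ -5.72   2.28 -14.08] (np.float64(19.82), array([586.9, 201.4, 131. ]), array([ 0. , -0.1, -0.8]), np.float64(18.8))
```

The tip entered the nut's hole: depth 14 mm with no contact force. Next I straighten up, dragging the plate, then press down.

Run:
```python
from h import *
p,R=pose(H+[0,0,-16],0,.988); r=ctrl.move_l(p,R,vel=15,threshold=30); print(r,tipnow()-H,st())
if not r:
    p,R=pose(H+[0,0,-49],0,.988); r=ctrl.move_l(p,R,vel=30,threshold=35); print(r,tipnow()-H,st())
    ctrl.hold(.2); print(st())
    r=ctrl.move_l(p-[0,0,4],R,vel=12,threshold=25); print(r,tipnow()-H,st()); ctrl.hold(.3); print(tipnow()-H,st())
```

```text
False [ -2.34   1.14 -15.86] (np.float64(20.59), array([578. , 208.4, 130.6]), array([-4.5,  2.7,  1.8]), np.float64(18.5))
False [ -0.7    0.44 -49.77] (np.float64(21.84), array([579.4, 207.8,  96.7]), array([-4.7,  3.6, -0.2]), np.float64(18.7))
(np.float64(22.04), array([579.4, 207.8,  96.7]), array([-4.1,  3.6, -1. ]), np.float64(18.5))
False [ -0.51   0.45 -50.04] (np.float64(22.52), array([579.6, 207.8,  96.4]), array([-11.9,   2. ,  16.9]), np.float64(18.1))
[ -0.51   0.45 -50.05] (np.float64(22.82), array([579.6, 207.8,  96.4]), array([-11.5,   2.6,  17.6]), np.float64(18.2))
```

Run:
```python
from h import *
ctrl.gripper_to(32); ctrl.hold(.4); print(st())
ctrl.move_l([H[0],H[1],95.5],rot(.988),vel=20); ctrl.hold(.1)
ctrl.gripper_to(10,120); ctrl.hold(.1); print(st()); x,y,z=sensors.read_state()['eef_pos']
ctrl.move_l([x,y,z+100],vel=120); print(st())
a=.75; R=rot(a); r0=np.array([513.3,-184.7,0])
ctrl.move_ptp([r0[0],r0[1],58+86+12],R); ctrl.hold(.4); P,d,T=look("w8")
s=sensors.read_state(); print(st(), s['eef_pos'][:2]-r0[:2])
m=P[150:330,268:290].mean((1,2)); print([int(v) for v in m[70:100]])
cv2.imwrite("pics/w8.png",P[:,:,::-1])
```

```text
(np.float64(23.51), array([580.1, 207.3,  93.3]), array([ 0.1, -0.7,  0.1]), np.float64(31.8))
(np.float64(24.23), array([579.3, 207.1,  95.8]), array([-2.4,  0.6,  4. ]), np.float64(18.6))
(np.float64(25.22), array([578.5, 206.8, 194.5]), array([ 0.2, -0.6, -2.8]), np.float64(18.4))
(np.float64(27.15), array([ 513.4, -184.4,  156. ]), array([ 1.2, -0.3, -2.2]), np.float64(18.6)) [0.13425307 0.29279735]
[32, 31, 31, 31, 31, 31, 31, 30, 31, 31, 33, 36, 38, 42, 47, 55, 63, 70, 73, 71, 67, 64, 61, 59, 57, 56, 54, 53, 54, 57]
```

View pics/w8.png

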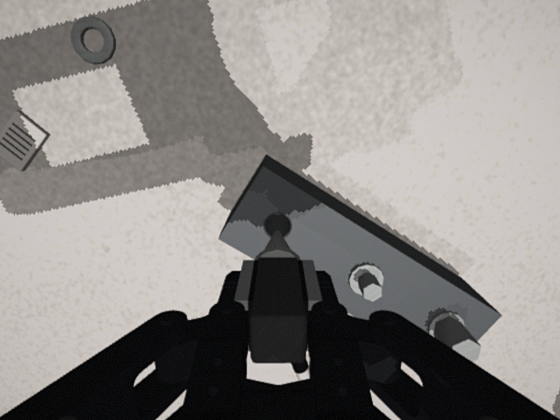

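The tip (278,232) is right over the empty hole (278,225). I insert, release and then grasp the large bolt.

Run:
```python
from h import *
r0=[513.3,-184.8]
r=ctrl.move_l([*r0,96],vel=60,threshold=15); print(r,st())
if sensors.read_state()['eef_pos'][2]<110:
    ctrl.gripper_to(45); ctrl.hold(.1); ctrl.move_l([*r0,165],vel=150)
    a=.73; R=rot(a); b=np.array([541.6,-331.5])
    ctrl.move_ptp([b[0]-10,b[1]-10,150],R); ctrl.hold(.3); P,d,T=look("w9"); C=cloud(d,T)
    for n,xy,z0,z1 in [("d",(514,-185),108,119),("b",b,84,91)]:
        try: print(n,topface(C,xy,z0,z1)[:3])
        except Exception as ex: print(n,ex)
    print(st())
```

```text
False (np.float64(28.3), array([ 513.7, -185.1,   96.5]), array([ 0.4,  1. , -1.5]), np.float64(18.5))
d (677, np.float64(112.2), ((520.0542602539062, -192.5026397705078), (19.981197357177734, 5.099945545196533), 32.68029022216797))
b (951, np.float64(87.5), ((541.39404296875, -331.3798522949219), (21.903602600097656, 18.930213928222656), 42.00236892700195))
(np.float64(30.41), array([ 531.9, -340.5,  150.3]), array([-0.1, -0.3, -0.3]), np.float64(45.1))
```

Run:
```python
from h import *
a=.733; R=rot(a); b=np.array([541.4,-331.4])
ctrl.move_l([*b,120],R,vel=100); ctrl.hold(.1); ctrl.move_l([*b,87],vel=80,threshold=12); ctrl.gripper_to(8,120); ctrl.hold(.15)
s=sensors.read_state(); dx=(b-s['eef_pos'][:2])@R[:2,0]; print(st(),"dx",dx,"zo",s['eef_pos'][2]-58)
ctrl.move_l([*b,185],vel=130); print(st())
a2=.9; R2=rot(a2); p=H+[0,0,110]-30*R2[:,0]; ctrl.move_ptp(p,R2); ctrl.hold(.35)
P,d,T=look("w10"); print(st())
try: print(holes(d,T))
except Exception as ex: print(ex)
k=P[60:300,170:390].astype(float); g=255*(k/255)**.5
cv2.imwrite("pics/w10c.png",cv2.resize(g.astype(np.uint8)[:,:,::-1],(550,600)))
```

```text
(np.float64(32.07), array([ 542. , -331.8,   88. ]), array([-0.4,  0.8,  4.6]), np.float64(16.2)) dx -0.12590714598155062 zo 30.035524937479565
(np.float64(32.97), array([ 540.6, -330.8,  183.6]), array([-0.1, -0.3, -1.6]), np.float64(16.4))
(np.float64(35.23), array([561.1, 182.9, 170. ]), array([ 0.2, -0.4, -0.9]), np.float64(16.1))
(array([579.6827533 , 206.89515573,   7.84795243]), array([578.50320235, 208.94481555]), 4, np.float64(0.08612342132820937))
```

View pics/w10c.png

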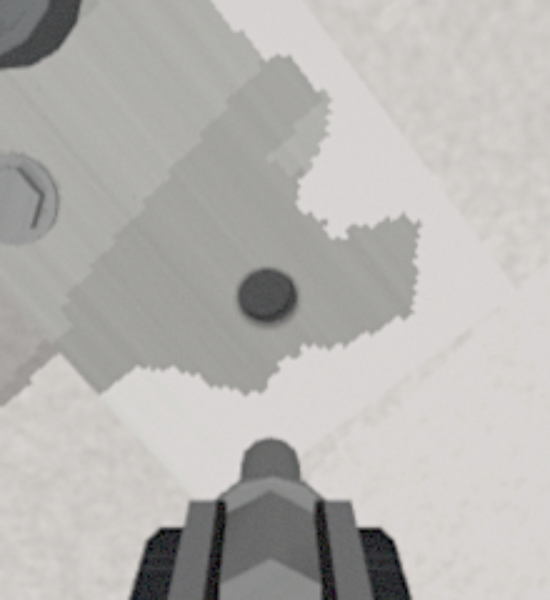

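The hole is now clear and the nut is aligned; the bolt hangs straight. I insert it under guard.

Run:
```python
from h import *
print("expected far tip edge", proj(np.array([-.1+4.5,0,70])), "seen ~235")
R=rot(.9); t=H+.5*w+.1*R[:,0]
ctrl.move_ptp([t[0],t[1],140],R); ctrl.hold(.35); e=sensors.read_state()['eef_pos'][:2]-t[:2]; print(e)
q=t[:2]-e
r=ctrl.move_l([*q,91.5],vel=40,threshold=12); print(r,st())
if not r:
    r=ctrl.move_l([*q,87.5],vel=15,threshold=12); print(r,st())
```

```text
expected far tip edge [276.90378281 235.00392621] seen ~235
[ 0.3654076  -0.24129289]
False (np.float64(37.24), array([579.2, 207.5,  91.9]), array([-0.5, -0.1, -1.6]), np.float64(16.4))
True (np.float64(37.51), array([579.5, 207.6,  90.1]), array([ 0.2, -0.1,  3.9]), np.float64(16.5))
```

Seated: contact came at TCP z 90.1, where 90.0 was expected. I release, back off and verify both the bolt and the drift.

Run:
```python
from h import *
ctrl.gripper_to(40); ctrl.hold(.2); R=rot(.9); p=sensors.read_state()['eef_pos']
ctrl.move_l([p[0],p[1],150],vel=120); ctrl.move_ptp(H+[0,0,130]-40*R[:,0],R); ctrl.hold(.35); P,d,T=look("w11"); C=cloud(d,T)
print("bolt head",topface(C,H[:2],84,97)[:3]); m=topface(C,H[:2],61.5,65,20); print("flange",m[:3],st())
ctrl.move_ptp([470,-190,210],rot(.37)); ctrl.hold(.35); P2,d,T=look("w12"); C=cloud(d,T)
print("drift",topface(C,(514,-185),108,119)[:3]); print("rack z",topface(C,(527,-258),54,62,120)[1],st())
cv2.imwrite("pics/w12c.png",np.hstack([cv2.resize(q[:,:,::-1],(400,300)) for q in (P,P2)]))
```

```text
bolt head (764, np.float64(89.6), ((579.5757446289062, 207.20433044433594), (21.222721099853516, 18.951160430908203), 52.5657958984375))
flange (368, np.float64(63.1), ((579.92822265625, 206.9140167236328), (38.0422477722168, 36.26094436645508), 52.839900970458984)) (np.float64(39.46), array([554.5, 175.7, 189. ]), array([ 0.2, -0.3,  0.8]), np.float64(40.1))
drift (965, np.float64(114.4), ((514.0094604492188, -185.03135681152344), (20.193435668945312, 20.05777359008789), 42.18703842163086))
rack z 58.6 (np.float64(41.26), array([ 470.2, -189.6,  209.9]), array([-0.1, -0. ,  0.3]), np.float64(39.9))
```

View pics/w12c.png

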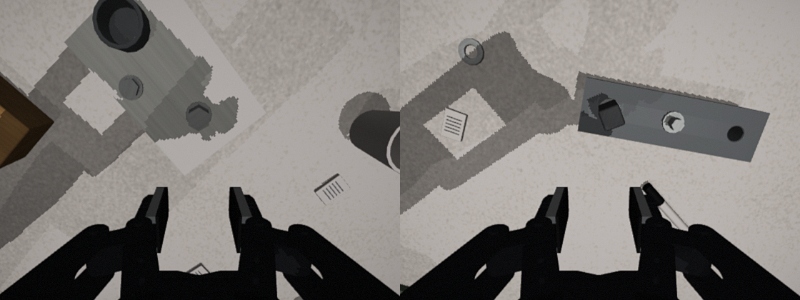

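Bolt head top is at 89.6 mm (89 when seated) and within 0.5 mm of the hole. Drift top is at 114.4 mm (114 when seated), upright. The small bolt and the bystanders in view look undisturbed.

```bash
python3 -c "
from plant import ctrl
print(ctrl.finish_job())"
```

```text
the job is handed in; nothing more can be done
None
```

The job is handed in at about 41 s of the 72 s allowed; the interface reports no verdict. The nut plate was lined up with the drift, the drift is back in its original rack hole, and the large bolt stands fully home and released.

**How it went:**
- The wrist camera's depth picture showed the nut plate's hole through the bolt hole, about 10.7 mm off. I entered it with the drift tilted about 10°, so no blind search by feel was needed. I then straightened the drift to drag the plate and pressed it home.
- While I was taking a close look, the drift touched the edge of the foot at about 5 N and swung about 13° in the jaws. I set it back in the rack and gripped it again. I then turned the tool so the push ran along the jaws.

**Last checks:**
- **Drift pressed home:** its tip reached 50.05 mm below the plate's top, which puts the collar on the plate, with about 17 N downward. The sideways error was about 0.7 mm, and it stayed there for more than 0.3 s before I let go. There was also about 12 N of side force, which went away on release. I did not take a picture of this step.
- **Bolt:** the head top is at 89.6 mm where 89 is expected, and within 0.5 mm of the hole's centre.
- **Drift in the rack:** its top is at 114.4 mm where 114 is expected, and it stands upright.
- **Bystanders and small bolt:** those visible in the last pictures looked undisturbed by eye. I did not measure their positions, and the jar was not in view.

The camera-based nut plate reading after alignment was weak, from only 4 edge points, and suggested about 2 mm of remaining offset. The bolt still dropped in without resistance.

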